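# Lay the missing caul on a glue-up

## Robot

A 7-joint arm with a two-finger parallel gripper is mounted at the origin on the work surface. World frame = base frame: x ahead of the robot, y to its left, z up, the work surface at z = 0. Lengths are in m, angles in degrees, forces in N, time in s.
With the tool pointing down it reaches from about 0.425 to 0.875 m from the base axis. Payload 4.7 kg.
Tool frame: the origin (TCP) lies midway between the tips of the shut fingers; the grasp point (between the pads) lies 19 mm behind it; z points along the fingers, y is the line along which they close (so a half turn about z gives the same grasp; the last joint's range is limited). The gripper opens to 87 mm and grips with 3 to 60 N. Pads are 19 mm wide; open, the fingers measure 117 mm over their backs; the gripper's body (75 mm by 190 mm) begins 51 mm behind the grasp point.
Start: joints at [-76.026, 18.392, -4.016, 83.108, 1.295, 78.541, -3.26], TCP at [0.148, 0.633, 0.195] pointing down, gripper open.
Joint ranges: [-163.93, 163.93], [-17.29, 119.83], [-79.2, 71.16], [3.27, 140.29], [-89.18, 269.18], [5.43, 117.66], [-154.24, 154.24]. Speed limits (degrees/s): [147.25, 147.25, 180, 180, 180, 180, 180].

## Interface

Orientations are given as [roll, pitch, yaw] about the fixed x, y, z axes, in that order (R = Rz(yaw) Ry(pitch) Rx(roll)).
In Python, from cell import env, viewer, boxes_of, masks_of gives the robot as it stands. The module is installed in compiled form; this text tells all that it offers.
- The arm moves only by the tool apply_moves, never from a script. Its argument "moves" is a list of rows, each a list of 7 numbers: the shift along the tool's x, y, z scaled (see below), then the turn, a rotation vector about the tool's x, y, z scaled (see below), then the opening, from 0 (shut) to 1 (fully open). A call has 1 to 20 rows; each row is the pose to reach, as a shift and turn from the pose commanded when the call began, along the tool's axes at that moment; what a row does not reach only later rows make up. The controller multiplies each number of a shift by 0.2 m and each number of a turn by 1.5 rad. A row lasts 1/10 s, in which the tool goes at most 50 mm and 8.59 degrees, less where a joint would pass 70% of its speed; a pose out of reach is approached as far as the arm can. A call with a number of a shift or a turn outside -1 to 1 is refused whole. A call with a gripper value outside its range is refused whole. The fingers move at their own pace and stop on an object; "grip_force" is the grip in N (left out, the last holds). Time passes only in rows, so rows that repeat a pose let the fingers close. It gives the time, the measured TCP pose, the force, the opening and the grip force at its end, in the units of the state.
- env.get_obs(): the state, without advancing time (a new reading comes with each control period).
- viewer.read_camera(name): name is "side" or "top" or "wrist"; returns the picture (480x640x3 uint8, red, green, blue); there is no depth.
- viewer.get_calibration(name): a dict with "fov_y" (degrees; the focal length in pixels is half the picture's height over the tangent of half this angle, whatever the lens; pixels are square), "cx", "cy" (the principal point, pixels), "position" and "orientation" of the camera in the world. Camera axes: x right, y up, looking along -z (the intrinsics and any distortion apply to the point x, -y, -z); pixel columns grow to the right and rows downward; lengths in m; the calibration is good to about 2 mm. A picture is of the moment at which its call begins: read the wrist's pose just before it. get_calibration takes no time and is no camera call; for the wrist camera it gives the pose at the moment of the call.
- env.sign_off(): hands the job in; it is judged then, once.
Trained networks look in the newest picture that a camera, given by its name, has taken for a name from the list of things; names that differ only in an ending like _2 or _b are one class to them, and where a whole thing is asked for, a point or a joint stands for the part that bears it (a point fixed in the world has none). Each returns a list of dicts, best first, with "conf" (0 to 1); they miss things now and then, are a little off and sometimes report something else, mostly with a low value. They report only what shows in the picture. A call takes as long as a camera call. They do not tell look-alikes from the thing itself.
- boxes_of(camera, target): "location" ([column, row] in pixels, amid what is visible of it).
- masks_of(camera, target): "pixels" (480x640 bool, what is visible of it) and "location" ([column, row] in pixels, amid what is visible of it).
The state is a dict: "time_s": time; "qpos": joint angles; "joint_velocities": joint speeds; "effort": joint torques, N m; "tool_pos": TCP position; "tool_rot": TCP orientation; "force": force on the tool from outside, world axes, zero at the start; "wrist_torque": the same for the moment, N m; "grip_width": finger opening in m; "grasp_force": force on a finger pad.
Only numpy, scipy, OpenCV 4.12 (cv2) and the standard library are available. Lean on these libraries where they do the work, as an engineer would, in place of code of your own. Each camera call takes 0.05 s, during which the arm holds its last target. There are 200 camera calls.

## Task

The glued beam standing on edge on the dark stone bench has a clamped caul at each end but none in the middle. Take the longest of the three loose wooden cauls and set it down, without dropping it, flat along the narrow top of the beam, centred between the two clamped ends and in line with the beam. Leave the two shorter cauls lying where they are.

Things in the scene. Friction and masses are not known exactly. Their poses are not given: they have to be found in the camera images.
- long_caul: The longest of three loose brown wooden battens (clamping cauls) of equal section that lie flat on the bench, in a row between the robot and the glue-up, in any order: 170 long, 36 wide, 28 mm high, about 90 g. Origin at the centre of its underside; x along its length, y across its width, z up.
- middle_caul: A shorter loose caul, 115 x 36 x 28 mm, to be left alone. Wooden plugs, 24 mm across and 30 mm high, stand between the cauls. Origin at the centre of its underside; x along its length, y across its width, z up.
- short_caul: The shortest loose caul, 70 x 36 x 28 mm, to be left alone. Origin at the centre of its underside; x along its length, y across its width, z up.
- gap (a point): Middle of the bare top of the fixed laminated beam, 110 mm above the bench; x along the beam, y across, z up. Beam 440 long, 34 wide, 60 high, on a plank 90 mm wide whose top is at 50 mm. A caul 70 long, 28 high is clamped on each end, which leaves 280 mm bare; the red-handled clamps stand 180 mm to either side of this point, up to 265 mm above the bench, their bars on the far side.
Not all that is in view belongs to the job. Leave any green or pink look-alike of the long_caul alone.

How it is judged:
By the outcome, as a careful person would: the job done as asked, in the order asked, and still so for the second after the job is handed in, with the robot touching nothing.
It also fails if it takes over 43 s, if anything falls off the work surface, if the arm or the gripper's body presses on something with over 40 N, if the wrist force passes 120 N, or if a joint passes its speed limit or range.

## Working session

There is one attempt and no reset: what is moved stays moved. The work goes in short steps, Python scripts to look and compute and a tool call to move; the robot and the scene stay as the last step left them, time stands still between calls to the robot, and variables do not carry over. Pictures are saved under pics/ and viewed, at most 10 in all, crops included, and the job is handed in when it is done.

Besides the shell and the picture viewer there is one more tool, called after "Request:" as name([rows], argument=value, ...), one row to a line, values as JSON. apply_moves: Moves the arm, as the interface text tells. Shifts and turns lie within -1 to 1; 1 stands for 0.2 m of shift or 1.5 rad of turn. Its arguments: {"type":"object","properties":{"moves":{"type":"array","items":{"type":"array","items":{"type":"number","minimum":-1,"maximum":1}}},"grip_force":{"type":"number"}},"required":["moves"]}

```bash
mkdir -p pics; cat > h.py <<'E'
import numpy as np, cv2
from cell import env, viewer, boxes_of, masks_of
from scipy.spatial.transform import Rotation as R
def save(cam,name):
    im=viewer.read_camera(cam); cv2.imwrite('pics/'+name,im[:,:,::-1]); return im
E
python3 - <<'E'
from h import *
a=save('top','top.png'); b=save('side','side.png')
cv2.imwrite('pics/both.png',cv2.resize(np.vstack([a,b])[:,:,::-1],(400,600)) )
for c in ('top','side','wrist'): print(c,viewer.get_calibration(c))
print(env.get_obs())
for n in ('long_caul','middle_caul','short_caul'):
    print(n,[(d['conf'],d['location'],int(d['pixels'].sum())) for d in masks_of('top',n)])
E
```

```text
top {'fov_y': 42.97824739175543, 'cx': 317.7822505372653, 'cy': 237.05160696897929, 'position': array([ 0.25298269, -0.02727566,  1.14850172]), 'orientation': array([ 12.59635776,   0.33954898, -88.62441913])}
side {'fov_y': 50.33266010880957, 'cx': 326.74360155293033, 'cy': 235.86038400120756, 'position': array([ 0.08610722, -0.54809308,  0.77496342]), 'orientation': array([ 43.86579698,   0.22284905, -35.71633409])}
wrist {'fov_y': 60.608464681149655, 'cx': 316.8419822219685, 'cy': 240.63313506888792, 'position': array([0.06900937, 0.6508214 , 0.3850512 ]), 'orientation': array([-17.05601766,   0.13695318,  76.88104834])}
{'time_s': 0.1, 'qpos': array([-76.02493514,  18.43490041,  -4.01470051,  83.16849492,
         1.2946062 ,  78.54093999,  -3.25966283]), 'joint_velocities': array([-0.02091077, -0.00274128, -0.0146845 , -0.16697029, -0.00741594,
       -0.05198978, -0.06718061]), 'effort': array([ 4.54322344e-05, -4.92564583e+01, -4.05771509e-01, -3.13401818e+01,
       -6.41402858e-02,  3.93589691e-02,  5.89125420e-05]), 'tool_pos': array([0.14799799, 0.63236297, 0.19356471]), 'tool_rot': array([-1.79900872e+02,  5.37245745e-03,  1.66834017e+02]), 'force': array([-0.2432246 , -0.01038249, -0.51296719]), 'wrist_torque': array([-0.0158232 ,  0.01500705, -0.03744046]), 'grasp_force': 0.0, 'grip_width': 0.08695839451429296}
long_caul [(0.93, [225.7, 340.9], 1998), (0.57, [495.3, 365.8], 1992), (0.56, [448.3, 280.2], 1947), (0.2, [309.2, 272.0], 1295)]
middle_caul [(0.83, [309.4, 274.2], 1299)]
short_caul [(0.8, [161.2, 263.7], 781)]
```

View pics/top.png

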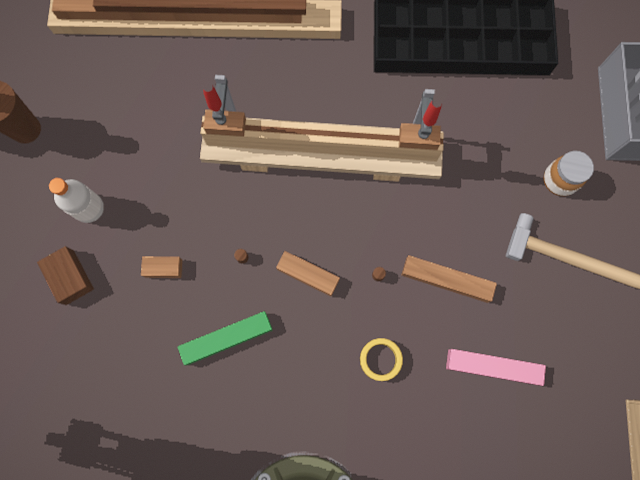

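View pics/side.png

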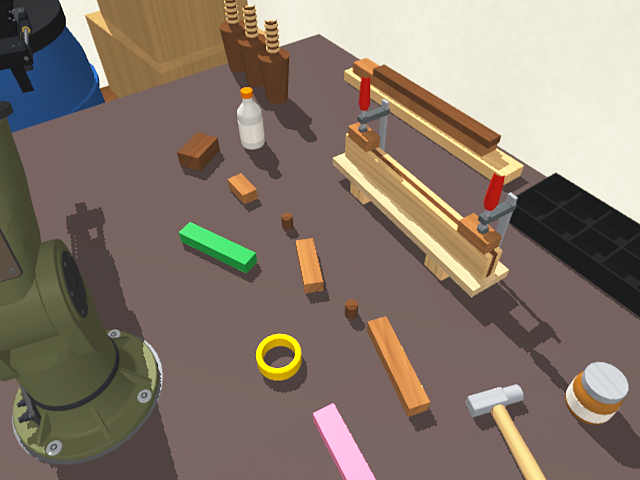

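The top view shows three loose brown cauls: short at (161,266), middle at (308,273) and long at (449,279). The green one at (225,338) and the pink one at (496,367) are look-alikes. The beam's bare top runs from about (245,125) to (400,137), with the red-handled clamps at its ends. The side view agrees.

```bash
cat >> h.py <<'E'
def proj(cam,P,cal=None):
    c=cal or viewer.get_calibration(cam); f=240/np.tan(np.radians(c['fov_y']/2))
    q=(np.atleast_2d(P)-c['position'])@R.from_euler('xyz',c['orientation'],degrees=True).as_matrix()
    return np.c_[c['cx']+f*q[:,0]/-q[:,2], c['cy']-f*q[:,1]/-q[:,2]]
def ray(cam,uv,z,cal=None):
    c=cal or viewer.get_calibration(cam); f=240/np.tan(np.radians(c['fov_y']/2))
    d=R.from_euler('xyz',c['orientation'],degrees=True).as_matrix()@np.array([(uv[0]-c['cx'])/f,-(uv[1]-c['cy'])/f,-1])
    return c['position']+d*(z-c['position'][2])/d[2]
def boxpts(x,y,yaw,L,W,z0,z1):
    P=np.array([[a*L/2,b*W/2,c] for a in(-1,1) for b in(-1,1) for c in(z0,z1)])
    c,s=np.cos(yaw),np.sin(yaw)
    return np.c_[x+c*P[:,0]-s*P[:,1],y+s*P[:,0]+c*P[:,1],P[:,2]]
E
python3 - <<'E'
from h import *
from scipy.optimize import minimize
M={}
for cam,loc in(('top',(448,280)),('side',(398,366))):
    viewer.read_camera(cam)
    ms=masks_of(cam,'long_caul'); ms=[m for m in ms if np.hypot(*(np.array(m['location'])-loc))<25]
    print(cam,[(m['conf'],m['location']) for m in ms]); 
    if ms: M[cam]=ms[0]['pixels']
cals={c:viewer.get_calibration(c) for c in M}
def cost(p,cams):
    t=0
    for c in cams:
        im=np.zeros((480,640),np.uint8)
        h=cv2.convexHull(proj(c,boxpts(*p,.17,.036,0,.028),cals[c]).astype(np.float32))
        cv2.fillConvexPoly(im,np.round(h*16).astype(np.int32),1,shift=4)
        t+=1-(M[c]&(im>0)).sum()/(M[c]|(im>0)).sum()
    return t
p0=ray('top',(448,280),.02); q=ray('top',(495,294),.02)-p0
x0=np.array([p0[0],p0[1],np.arctan2(q[1],q[0])])
for cams in (['top'],['side'],['top','side']):
    cams=[c for c in cams if c in M]
    r=minimize(cost,x0,args=(cams,),method='Nelder-Mead',options=dict(initial_simplex=x0+np.array([[0,0,0],[.01,0,0],[0,.01,0],[0,0,.1]])))
    print(cams,r.x[:2],np.degrees(r.x[2]),r.fun)
a=cv2.imread('pics/top.png')[60:200,180:460]; b=cv2.imread('pics/side.png')[60:300,320:520]
a=cv2.resize(a,None,fx=2.85,fy=2.85,interpolation=cv2.INTER_CUBIC)
cv2.imwrite('pics/ctop.png',a)
cv2.imwrite('pics/cside.png',cv2.resize(b,None,fx=2.5,fy=2.5,interpolation=cv2.INTER_CUBIC))
E
```

```text
top [(0.8, [448.6, 278.3])]
side [(0.94, [397.4, 364.9])]
['top'] [ 0.4307437  -0.26034142] -106.84040786189897 0.07166123778501632
['side'] [ 0.43251711 -0.25807961] -107.27822387280045 0.03324808184143224
['top', 'side'] [ 0.43136375 -0.2584663 ] -106.91680368494036 0.12082612727774011
```

View pics/ctop.png

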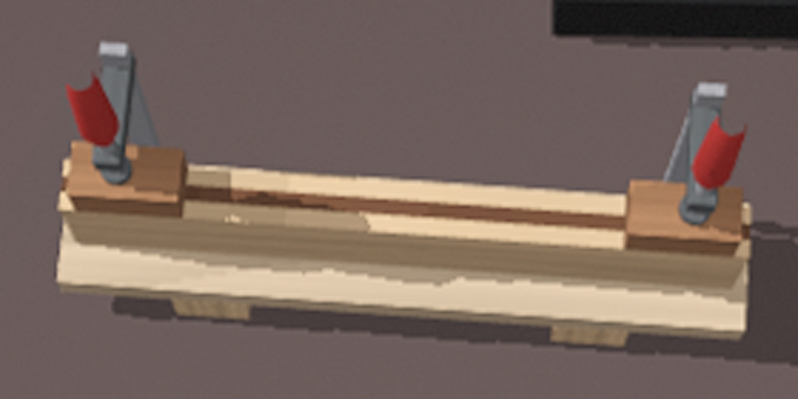

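View pics/cside.png

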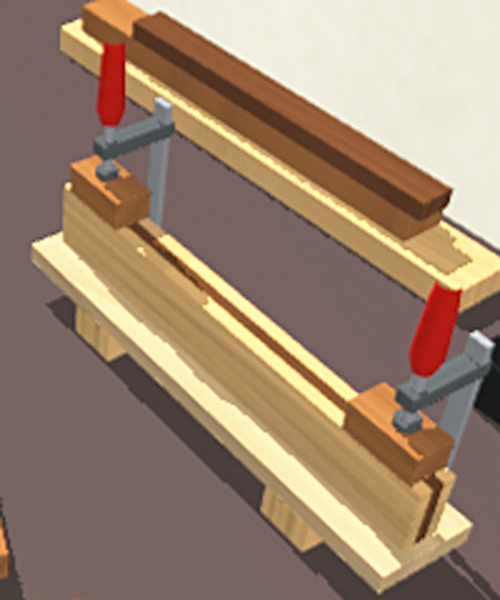

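The crops show the two clamped cauls inset from the beam ends. The top crop has inner top-face corners at about (183,207), (187,152), (629,180) and (627,240). The side crop has the same corners at about (118,205), (149,187), (347,403) and (387,383).

```bash
python3 - <<'E'
from h import *
from scipy.optimize import least_squares
T=[(183,206,-140,-18,138),(187,152,-140,18,138),(629,180,140,18,138),(627,240,140,-18,138),(69,196,-210,-18,138),(73,143,-210,18,138),(741,243,210,-18,138),(59,210,-220,-17,110),(749,256,220,-17,110)]
S=[(149,187,-140,18,138),(118,205,-140,-18,138),(347,403,140,-18,138),(387,383,140,18,138),(451,435,210,18,138),(407,470,210,-18,138),(66,185,-220,-17,110)]
T=np.array(T,float);S=np.array(S,float)
D={'top':(np.c_[180+T[:,0]/2.85,60+T[:,1]/2.85],T[:,2:]/1e3),'side':(np.c_[320+S[:,0]/2.5,60+S[:,1]/2.5],S[:,2:]/1e3)}
def W(p,s):
    c,n=np.cos(p[2]),np.sin(p[2]); return np.c_[p[0]+c*s[:,0]-n*s[:,1],p[1]+n*s[:,0]+c*s[:,1],s[:,2]]
for cams in(['top'],['side'],['top','side']):
    f=lambda p:np.concatenate([(proj(c,W(p,D[c][1]))-D[c][0]).ravel() for c in cams])
    r=least_squares(f,[.7,0,-1.6],loss='soft_l1'); print(cams,r.x[:2],np.degrees(r.x[2])); print(f(r.x).reshape(-1,2).round(1).tolist())
E
```

```text
['top'] [ 0.67718622 -0.01889444] -92.92270681105761
[[-1.7, -0.6], [-1.1, -0.5], [1.1, 0.3], [0.9, -1.7], [-1.1, 0.3], [-0.1, -0.0], [0.7, 0.0], [-0.0, 0.5], [0.5, 1.0]]
['side'] [ 0.67879592 -0.01719361] -93.87447301122891
[[1.3, 1.5], [-0.2, -0.3], [-1.4, -0.4], [-2.3, 0.1], [0.4, 3.1], [2.6, -2.8], [-0.2, -0.1]]
['top', 'side'] [ 0.67738629 -0.01853828] -93.08626246088832
[[-1.9, -0.9], [-1.2, -0.8], [0.9, 0.4], [0.6, -1.6], [-1.2, -0.2], [-0.2, -0.4], [0.5, 0.2], [-0.2, 0.0], [0.3, 1.2], [0.4, 2.3], [-1.0, 0.5], [-0.5, -0.0], [-1.6, 0.4], [1.6, 3.2], [4.0, -2.5], [-1.5, 0.9]]
```

```bash
cat >> h.py <<'E'
def mv(p0,e0,p1,yaw1):
    A=R.from_euler('xyz',e0,degrees=True); B=R.from_euler('xyz',[180,0,yaw1],degrees=True)
    s=A.inv().apply(np.array(p1)-p0)/.2; t=(A.inv()*B).as_rotvec()/1.5
    return np.r_[s,t].round(3).tolist()
def now(p1,yaw1):
    o=env.get_obs(); return mv(o['tool_pos'],o['tool_rot'],p1,yaw1)
E
python3 - <<'E'
from h import *
wp=[(.148,.633,.195,166.8),(.30,.54,.30,150),(.42,.40,.30,132),(.5,.22,.30,112),(.5,.03,.30,92),(.4315,-.145,.22,73)]
for a,b in zip(wp,wp[1:]): print(mv(a[:3],[180,0,a[3]],b[:3],b[3]))
E
```

```text
[-0.846, -0.279, -0.525, -0.0, -0.0, 0.195]
[-0.87, -0.306, -0.0, 0.0, -0.0, 0.209]
[-0.936, -0.305, -0.0, 0.0, -0.0, 0.233]
[-0.881, -0.356, -0.0, -0.0, -0.0, 0.233]
[-0.863, -0.373, 0.4, 0.0, -0.0, 0.221]
```

Request:
apply_moves([
  [-0.846,-0.279,-0.525,0,0,0.195,1],
  [-0.846,-0.279,-0.525,0,0,0.195,1],
  [-0.846,-0.279,-0.525,0,0,0.195,1],
  [-0.846,-0.279,-0.525,0,0,0.195,1],
  [-0.846,-0.279,-0.525,0,0,0.195,1],
])

```text
time_s: 0.95
tool_pos: [0.3083, 0.5369, 0.3042]
tool_rot: [179.6, 0.2, 149.5]
force: [0.9, -0.0, 1.0]
grip_width: 0.087
grasp_force: 0.0
```

Request:
apply_moves([
  [-0.87,-0.306,0,0,0,0.209,1],
  [-0.87,-0.306,0,0,0,0.209,1],
  [-0.87,-0.306,0,0,0,0.209,1],
  [-0.87,-0.306,0,0,0,0.209,1],
  [-0.87,-0.306,0,0,0,0.209,1],
])

```text
time_s: 1.45
tool_pos: [0.4254, 0.3944, 0.3001]
tool_rot: [179.9, 0.2, 131.5]
force: [0.3, 0.4, 0.9]
grip_width: 0.0869
grasp_force: 0.0
```

Request:
apply_moves([
  [-0.936,-0.305,0,0,0,0.233,1],
  [-0.936,-0.305,0,0,0,0.233,1],
  [-0.936,-0.305,0,0,0,0.233,1],
  [-0.936,-0.305,0,0,0,0.233,1],
  [-0.936,-0.305,0,0,0,0.233,1],
])

```text
time_s: 1.95
tool_pos: [0.5038, 0.2128, 0.3002]
tool_rot: [179.9, 0.2, 111.4]
force: [0.9, -0.3, 0.3]
grip_width: 0.0869
grasp_force: 0.0
```

Request:
apply_moves([
  [-0.881,-0.356,0,0,0,0.233,1],
  [-0.881,-0.356,0,0,0,0.233,1],
  [-0.881,-0.356,0,0,0,0.233,1],
  [-0.881,-0.356,0,0,0,0.233,1],
  [-0.881,-0.356,0,0,0,0.233,1],
])

```text
time_s: 2.45
tool_pos: [0.501, 0.0243, 0.3003]
tool_rot: [179.9, 0.0, 91.5]
force: [0.2, 0.6, -0.6]
grip_width: 0.087
grasp_force: 0.0
```

Request:
apply_moves([
  [-0.863,-0.373,0.4,0,0,0.221,1],
  [-0.863,-0.373,0.4,0,0,0.221,1],
  [-0.863,-0.373,0.4,0,0,0.221,1],
  [-0.863,-0.373,0.4,0,0,0.221,1],
  [-0.863,-0.373,0.4,0,0,0.221,1],
  [-0.863,-0.373,0.4,0,0,0.221,1],
  [-0.863,-0.373,0.4,0,0,0.221,1],
  [-0.863,-0.373,0.4,0,0,0.221,1],
])

```text
time_s: 3.25
tool_pos: [0.4339, -0.1427, 0.2201]
tool_rot: [179.9, -0.0, 73.3]
force: [-0.1, 0.4, -0.5]
grip_width: 0.087
grasp_force: 0.0
```

```bash
cat > fit.py <<'E'
from h import *
from scipy.optimize import minimize
cal=viewer.get_calibration('wrist')
im=save('wrist','w1.png')
ms=masks_of('wrist','long_caul')
print([(m['conf'],m['location']) for m in ms])
e=proj('wrist',[[.4315,-.2585,.014]],cal)[0]; print('expected',e)
m=min(ms,key=lambda m:np.hypot(*(np.array(m['location'])-e)))['pixels']
def cost(p):
    g=np.zeros((480,640),np.uint8)
    h=cv2.convexHull(proj('wrist',boxpts(*p,.17,.036,0,.028),cal).astype(np.float32))
    cv2.fillConvexPoly(g,np.round(h*16).astype(np.int32),1,shift=4)
    return 1-(m&(g>0)).sum()/(m|(g>0)).sum()
x0=np.array([.4315,-.2585,np.radians(73)])
r=minimize(cost,x0,method='Nelder-Mead',options=dict(initial_simplex=x0+np.array([[0,0,0],[.01,0,0],[0,.01,0],[0,0,.1]])))
print(r.x[:2],np.degrees(r.x[2]),r.fun); o=env.get_obs(); print(o['tool_pos'],o['tool_rot'])
p=[*r.x[:2]]; y=np.degrees(r.x[2])
print(now(p+[.10],y),now(p+[.006],y))
g=im.copy(); h=cv2.convexHull(proj('wrist',boxpts(*r.x,.17,.036,0,.028),cal).astype(np.float32))
cv2.polylines(g,[np.round(h).astype(np.int32)],True,(0,255,255),1); cv2.imwrite('pics/w1.png',g[:,:,::-1])
E
python3 fit.py
```

```text
[(0.93, [348.0, 287.0]), (0.7, [232.4, 404.7])]
expected [345.87954557 303.50496755]
[ 0.43160943 -0.26178672] 73.83769666752606 0.2495221546481321
[ 0.43354197 -0.14333238  0.2199375 ] [1.79962034e+02 1.05800626e-02 7.32333958e+01]
[-0.57, 0.161, 0.6, 0.0, 0.0, -0.007] [-0.57, 0.161, 1.07, 0.0, 0.0, -0.007]
```

View pics/w1.png

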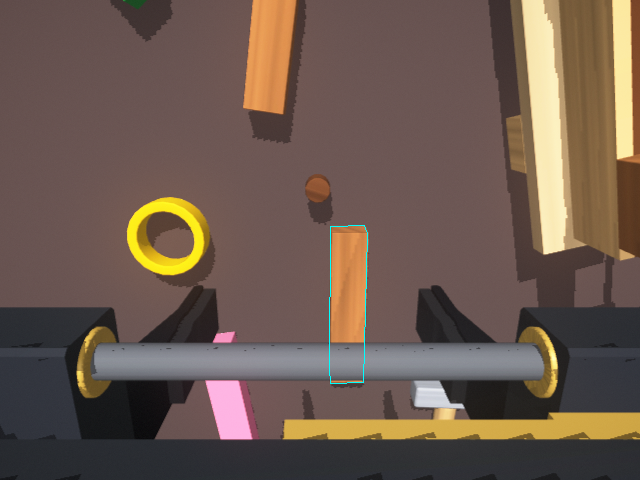

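The wrist view shows the long caul upright in the picture, near end at (349,230) and far end behind the gripper bar. The fitted outline lies on its edges, so the estimate holds.

Request:
apply_moves([
  [-0.565,0.161,0.6,0,0,0.007,1],
  [-0.565,0.161,0.6,0,0,0.007,1],
  [-0.565,0.161,0.6,0,0,0.007,1],
  [-0.565,0.161,0.6,0,0,0.007,1],
  [-0.565,0.161,0.6,0,0,0.007,1],
  [-0.565,0.161,0.6,0,0,0.007,1],
  [-0.565,0.161,0.6,0,0,0.007,1],
])

```text
time_s: 4.05
tool_pos: [0.432, -0.261, 0.1006]
tool_rot: [179.9, -0.1, 72.6]
force: [-0.0, -0.4, -0.7]
grip_width: 0.0874
grasp_force: 0.0
```

```bash
python3 - <<'E'
from h import *
o=env.get_obs(); print(o['tool_pos'],o['tool_rot'],now([.4316,-.2605,.006],73.6))
E
```

```text
[ 0.43201723 -0.26103406  0.10055208] [ 1.79901692e+02 -5.03830418e-02  7.26115900e+01] [0.002, -0.004, 0.473, 0.001, -0.001, -0.012]
```

Request:
apply_moves([
  [0,0,0.2,0,0,-0.012,1],
  [0,0,0.35,0,0,-0.012,1],
  [0,0,0.43,0,0,-0.012,1],
  [0,0,0.47,0,0,-0.012,1],
  [0,0,0.47,0,0,-0.012,1],
  [0,0,0.47,0,0,-0.012,1],
  [0,0,0.47,0,0,-0.012,1],
])

```text
time_s: 4.75
tool_pos: [0.4318, -0.2624, 0.0068]
tool_rot: [179.9, -0.0, 73.5]
force: [0.0, 0.0, -0.1]
grip_width: 0.087
grasp_force: 0.0
```

Request:
apply_moves([
  [0,0,0,0,0,0,0.3],
  [0,0,0,0,0,0,0.2],
  [0,0,0,0,0,0,0.2],
  [0,0,0,0,0,0,0.2],
  [0,0,0,0,0,0,0.2],
  [0,0,0,0,0,0,0.2],
  [0,0,0,0,0,0,0.2],
  [0,0,0,0,0,0,0.2],
], grip_force=20)

```text
time_s: 5.55
tool_pos: [0.4305, -0.2622, 0.0055]
tool_rot: [-180.0, -0.0, 73.5]
force: [-1.1, 0.1, -0.2]
grip_width: 0.0309
grasp_force: 0.0
```

The opening went below 36 mm with no pad force, so I need to look.

```bash
python3 - <<'E'
from h import *
o=env.get_obs(); print(o['grip_width'],o['grasp_force'],o['tool_pos'])
a=save('side','s2.png')[250:450,280:480]; b=save('wrist','w2.png')[100:480]
a=cv2.resize(a,(380,380))
cv2.imwrite('pics/c2.png',np.hstack([a,cv2.resize(b,(420,380))])[:,:,::-1])
o=env.get_obs(); print(o['grip_width'],o['grasp_force'])
E
```

```text
0.03093234144608602 0.0 [ 0.43052788 -0.26223595  0.0055296 ]
0.023373972294795833 0.0
```

View pics/c2.png

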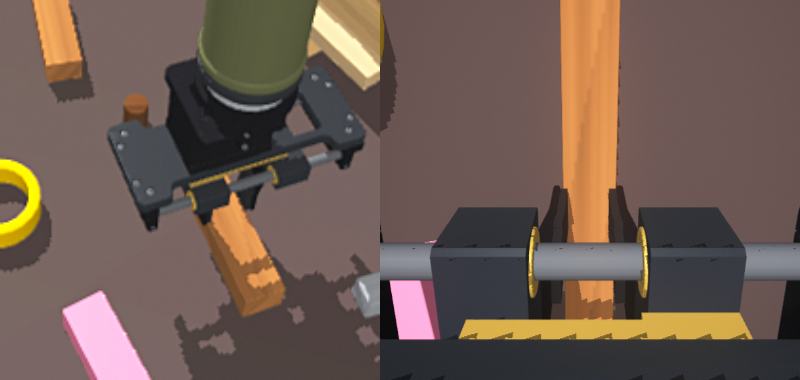

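The pictures show both fingers alongside the caul, level with its sides. I'll let them finish closing.

Request:
apply_moves([
  [0,0,0,0,0,0,0.2],
  [0,0,0,0,0,0,0.2],
  [0,0,0,0,0,0,0.2],
  [0,0,0,0,0,0,0.2],
], grip_force=20)

```text
time_s: 6.05
tool_pos: [0.4305, -0.2622, 0.0055]
tool_rot: [180.0, -0.0, 73.5]
force: [-0.2, -0.4, -0.6]
grip_width: 0.0178
grasp_force: 0.0
```

```bash
python3 - <<'E'
from h import *
o=env.get_obs(); print(o['grip_width'],o['grasp_force'],o['tool_pos'],o['force'])
b=save('wrist','w3.png')
cv2.imwrite('pics/w3c.png',b[200:480,100:540,::-1])
E
```

```text
0.017824559566452923 0.0 [ 0.43054924 -0.26220809  0.00553297] [-0.22566747 -0.43062588 -0.55121114]
```

View pics/w3c.png

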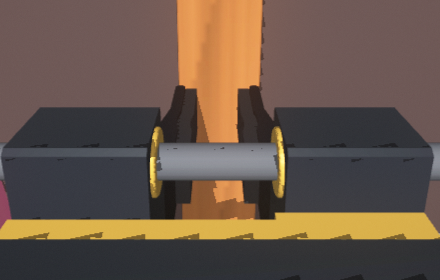

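The fingers have closed to 18 mm but overlap the caul in the view, so they are passing above it. The true fingertip height must be above the reported one. I'll open, then check the tip against the cameras.

```bash
python3 - <<'E'
from h import *
o=env.get_obs(); p=o['tool_pos']; A=R.from_euler('xyz',o['tool_rot'],degrees=True)
im=save('side','s3.png'); cal=viewer.get_calibration('wrist'); w=save('wrist','w4.png')
cs=lambda im,P,cam,c=None:[cv2.circle(im,tuple(np.round(q).astype(int)),1,col,-1) for q,col in zip(proj(cam,P,c),[(255,0,0),(255,0,0),(0,255,0),(0,255,0),(0,0,255),(0,0,255)])]
P=np.array([p+A.apply([0,s*.009,-dz]) for dz in (0,.02,.04) for s in(-1,1)])
print(proj('side',P).round(1).tolist(),proj('wrist',P,cal).round(1).tolist())
cs(im,P,'side'); cs(w,P,'wrist',cal)
a=cv2.resize(im[300:420,340:460],(400,400),interpolation=cv2.INTER_CUBIC); b=cv2.resize(w[240:440,200:440],(400,400))
cv2.imwrite('pics/c4.png',np.hstack([a,b])[:,:,::-1])
E
```

```text
[[391.0, 369.3], [400.8, 366.1], [392.1, 363.2], [402.1, 359.9], [393.2, 356.8], [403.3, 353.5]] [[299.4, 281.5], [335.2, 281.5], [297.7, 298.5], [337.1, 298.5], [295.5, 319.4], [339.4, 319.4]]
```

View pics/c4.png

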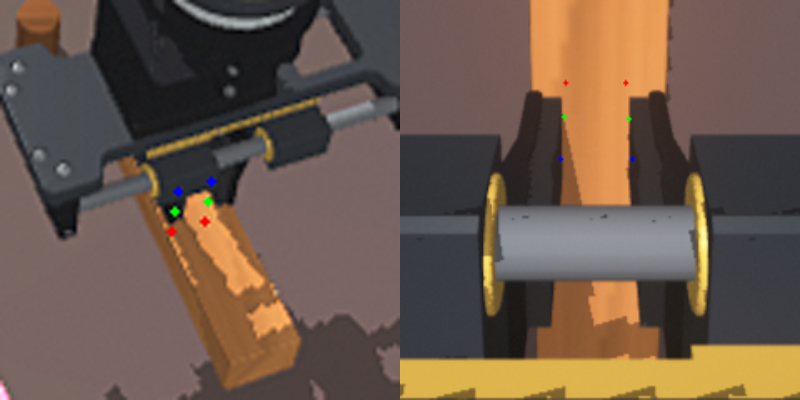

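The dots show the fingers sitting about 25 mm higher than the reported TCP (tips near the 20–30 mm marks), just above the caul's top. Sideways they are well centred. I'll open, go down another 22 mm in steps and close again.

Request:
apply_moves([
  [0,0,0,0,0,0,1],
  [0,0,0,0,0,0,1],
  [0,0,0,0,0,0,1],
  [0,0,0,0,0,0,1],
  [0,0,0,0,0,0,1],
  [0,0,0,0,0,0,1],
  [0,0,0,0,0,0,1],
  [0,0,0,0,0,0,1],
  [0,0,0,0,0,0,1],
  [0,0,0,0,0,0,1],
])

```text
time_s: 7.2
tool_pos: [0.4305, -0.2623, 0.0056]
tool_rot: [180.0, -0.0, 73.5]
force: [0.2, 0.1, -0.8]
grip_width: 0.0847
grasp_force: 0.0
```

Request:
apply_moves([
  [0,0,0.03,0,0,0,1],
  [0,0,0.06,0,0,0,1],
  [0,0,0.08,0,0,0,1],
  [0,0,0.09,0,0,0,1],
  [0,0,0.1,0,0,0,1],
  [0,0,0.1,0,0,0,1],
])

```text
time_s: 7.8
tool_pos: [0.4303, -0.2623, -0.0147]
tool_rot: [-180.0, 0.0, 73.5]
force: [-0.7, -0.1, 0.8]
grip_width: 0.0872
grasp_force: 0.0
```

Request:
apply_moves([
  [0,0,0,0,0,0,0.2],
  [0,0,0,0,0,0,0.2],
  [0,0,0,0,0,0,0.2],
  [0,0,0,0,0,0,0.2],
  [0,0,0,0,0,0,0.2],
  [0,0,0,0,0,0,0.2],
  [0,0,0,0,0,0,0.2],
  [0,0,0,0,0,0,0.2],
  [0,0,0,0,0,0,0.2],
  [0,0,0,0,0,0,0.2],
], grip_force=20)

```text
time_s: 8.8
tool_pos: [0.4307, -0.2622, -0.0144]
tool_rot: [180.0, -0.0, 73.5]
force: [-0.0, -1.3, 0.4]
grip_width: 0.0355
grasp_force: 20.0
```

Gripped: 35.5 mm at 20 N. The caul's underside is at a reported TCP height of +14.4 mm. Lifting.

Request:
apply_moves([
  [0,0,-0.05,0,0,0,0.2],
  [0,0,-0.2,0,0,0,0.2],
  [0,0,-0.4,0,0,0,0.2],
  [0,0,-0.6,0,0,0,0.2],
  [0,0,-0.8,0,0,0,0.2],
  [0,0,-0.95,0,0,0,0.2],
  [0,0,-1,0,0,0,0.2],
  [0,0,-1,0,0,0,0.2],
  [0,0,-1,0,0,0,0.2],
], grip_force=30)

```text
time_s: 9.7
tool_pos: [0.4297, -0.2618, 0.1842]
tool_rot: [-179.9, -0.0, 73.5]
force: [-0.8, -0.2, -1.6]
grip_width: 0.0357
grasp_force: 30.0
```

```bash
python3 - <<'E'
from h import *
o=env.get_obs(); print(o['grip_width'],o['grasp_force'],o['tool_pos'],o['tool_rot'],o['force'],o['wrist_torque'])
a=(.48,-.12,.185);b=(.55,-.026,.185);
print(now(a,80),mv(a,[180,0,80],b,86.9))
E
```

```text
0.03565621156100484 29.99821901321411 [ 0.42965582 -0.26179601  0.18422034] [-1.79884903e+02 -1.61679039e-02  7.34972165e+01] [-0.75962638 -0.17365014 -1.55225276] [-0.04089448  0.08184641 -0.03011782]
[0.751, 0.04, -0.004, -0.001, -0.0, -0.076] [0.524, 0.263, 0.0, 0.0, 0.0, -0.08]
```

Request:
apply_moves([
  [0.2,0.01,0,0,0,-0.02,0.2],
  [0.4,0.02,0,0,0,-0.04,0.2],
  [0.6,0.03,0,0,0,-0.06,0.2],
  [0.75,0.04,0,0,0,-0.076,0.2],
  [0.75,0.04,0,0,0,-0.076,0.2],
])

```text
time_s: 10.2
tool_pos: [0.4813, -0.1154, 0.1837]
tool_rot: [-179.8, 0.0, 80.5]
force: [-0.0, -0.0, -1.0]
grip_width: 0.0354
grasp_force: 30.0
```

Request:
apply_moves([
  [0.2,0.1,0,0,0,-0.03,0.2],
  [0.4,0.2,0,0,0,-0.06,0.2],
  [0.524,0.263,0,0,0,-0.08,0.2],
  [0.524,0.263,0,0,0,-0.08,0.2],
  [0.524,0.263,0,0,0,-0.08,0.2],
  [0.524,0.263,0,0,0,-0.08,0.2],
  [0.524,0.263,0,0,0,-0.08,0.2],
])

```text
time_s: 10.9
tool_pos: [0.5501, -0.0284, 0.1854]
tool_rot: [-180.0, 0.0, 86.7]
force: [-1.0, 0.3, -1.4]
grip_width: 0.0356
grasp_force: 30.0
```

```bash
python3 - <<'E'
from h import *
from scipy.optimize import minimize
o=env.get_obs(); print(o['tool_pos'],o['tool_rot'],o['wrist_torque'],o['grip_width'])
cal=viewer.get_calibration('wrist'); w=save('wrist','w5.png')
s=save('side','s5.png'); save('top','t5.png')
for cam in('wrist','side','top'):
    print(cam,[(m['conf'],m['location']) for m in masks_of(cam,'long_caul')][:3])
# overlay beam model (gap est) and expected caul
y=np.radians(86.95)
g=w.copy()
def outl(im,cam,P,col,c=None):
    h=cv2.convexHull(proj(cam,P,c).astype(np.float32)); cv2.polylines(im,[np.round(h).astype(np.int32)],True,col,1)
for im,cam,c in((w,'wrist',cal),(s,'side',None)):
    outl(im,cam,boxpts(.6774,-.0187,y,.28,.034,.11,.11),(0,255,255),c)
    outl(im,cam,boxpts(o['tool_pos'][0],o['tool_pos'][1],np.radians(o['tool_rot'][2]),.17,.036,o['tool_pos'][2]+.0144,o['tool_pos'][2]+.0424),(255,0,255),c)
cv2.imwrite('pics/c5.png',np.hstack([cv2.resize(w,(400,300)),cv2.resize(s,(400,300))])[:,:,::-1])
cv2.imwrite('pics/c5.png',np.vstack([w[:300],s[60:360]])[:,:,::-1])
E
```

```text
[ 0.55012666 -0.02837444  0.18543624] [-1.79980381e+02  3.34125498e-03  8.67448057e+01] [-0.10145101  0.03893891  0.00462306] 0.035573718188119365
wrist [(0.68, [38.0, 59.1]), (0.65, [316.9, 233.9])]
side [(0.82, [340.7, 445.4]), (0.74, [383.4, 182.5]), (0.64, [218.8, 247.7])]
top [(0.81, [494.1, 367.1]), (0.65, [211.2, 346.0])]
```

View pics/c5.png

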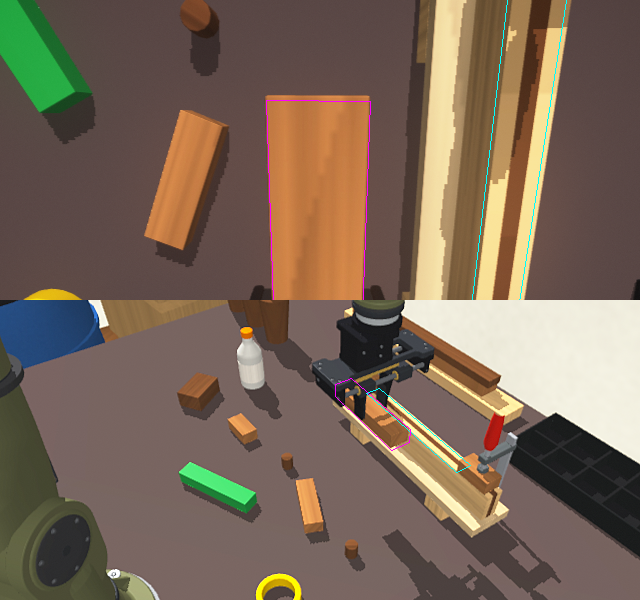

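The overlay fits the held caul (its end at row 97, outline at row 101, about 1.5 mm off) and the beam's bare top edges. Moving over the gap.

```bash
python3 - <<'E'
from h import *
print(now((.6774,-.020,.135),86.95))
E
```

```text
[0.069, 0.631, 0.254, 0.0, -0.0, -0.001]
```

Request:
apply_moves([
  [0.02,0.15,0,0,0,-0.002,0.2],
  [0.04,0.3,0,0,0,-0.002,0.2],
  [0.06,0.45,0,0,0,-0.002,0.2],
  [0.069,0.57,0,0,0,-0.002,0.2],
  [0.069,0.631,0,0,0,-0.002,0.2],
  [0.069,0.631,0.1,0,0,-0.002,0.2],
  [0.069,0.631,0.2,0,0,-0.002,0.2],
  [0.069,0.631,0.254,0,0,-0.002,0.2],
  [0.069,0.631,0.254,0,0,-0.002,0.2],
  [0.069,0.631,0.254,0,0,-0.002,0.2],
  [0.069,0.631,0.254,0,0,-0.002,0.2],
])

```text
time_s: 12.3
tool_pos: [0.6783, -0.0197, 0.1362]
tool_rot: [179.9, -0.0, 87.1]
force: [0.1, -0.0, -0.8]
grip_width: 0.0356
grasp_force: 30.0
```

```bash
python3 - <<'E'
from h import *
o=env.get_obs(); print(o['tool_pos'],o['tool_rot'],o['force'],o['grip_width'])
cal=viewer.get_calibration('wrist'); w=save('wrist','w6.png')
s=save('side','s6.png')
y=np.radians(86.95)
def outl(im,cam,P,col,c=None):
    h=cv2.convexHull(proj(cam,P,c).astype(np.float32)); cv2.polylines(im,[np.round(h).astype(np.int32)],True,col,1)
for im,cam,c in((w,'wrist',cal),):
    outl(im,cam,boxpts(.6774,-.0187,y,.28,.034,.11,.11),(0,255,255),c)
z=o['tool_pos'][2]+.0144
outl(s,'side',boxpts(o['tool_pos'][0],o['tool_pos'][1],y,.17,.036,z,z+.028),(255,0,255))
s2=cv2.resize(s[90:290,330:530],(600,600),interpolation=cv2.INTER_CUBIC)[100:500,:400]
cv2.imwrite('pics/c6.png',np.hstack([cv2.resize(w[:400,120:520],(400,400)),s2])[:,:,::-1])
print(now((.6774,-.020,.0956),86.95))
E
```

```text
[ 0.67830296 -0.01967098  0.13618794] [ 1.79874638e+02 -1.77987123e-02  8.70841088e+01] [ 0.12385868 -0.04781595 -0.79918898] 0.03556965783127534
[-0.002, -0.004, 0.202, 0.001, -0.0, 0.002]
```

View pics/c6.png

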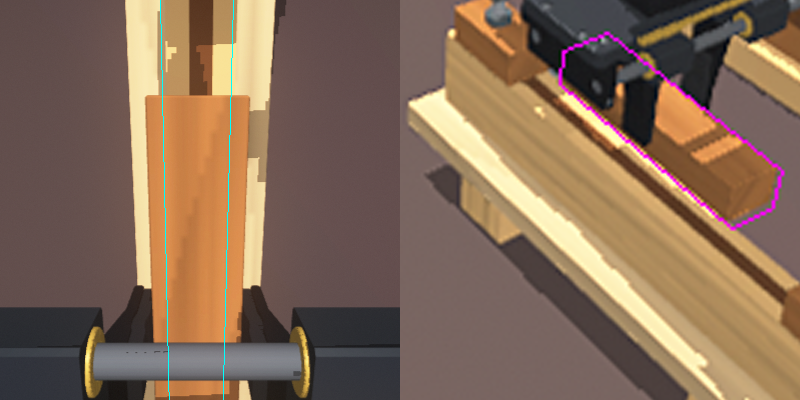

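The caul is above the bare beam and in line with it. The brown core strip at crop columns 190–214 suggests the beam centre is 1–2 mm further to the right than my estimate, so I'll check that numerically.

```bash
python3 - <<'E'
from h import *
w=cv2.imread('pics/w6.png')[:,:,::-1].astype(int)
for r in (5,30,60,85):
    v=w[r,230:410]; e=[(230+i,v[i-2].tolist(),v[i+2].tolist()) for i in range(2,178) if np.abs(v[i+1]-v[i-1]).sum()>40]
    print(r,e)
# expected beam/plank edges at these rows
o=env.get_obs();cal=viewer.get_calibration('wrist'); y=np.radians(86.95)
for t,z in((-.045,.05),(-.017,.11),(0,.11),(.017,.11),(.045,.05)):
    s=np.linspace(-.1,.3,2000); P=np.c_[.6774+np.cos(y)*s+np.sin(y)*t,-.0187+np.sin(y)*s-np.cos(y)*t,np.full(2000,z)]
    q=proj('wrist',P,cal); print(t,[round(float(q[np.argmin(abs(q[:,1]-r)),0]),1) for r in(5,30,60,85)])
E
```

```text
5 [(244, [105, 82, 78], [244, 224, 168]), (245, [105, 82, 77], [247, 229, 174]), (246, [104, 83, 78], [246, 228, 174]), (279, [246, 227, 173], [183, 151, 108]), (280, [247, 229, 174], [181, 149, 107]), (281, [248, 230, 176], [180, 149, 106]), (307, [181, 142, 91], [116, 79, 49]), (308, [180, 141, 91], [89, 55, 35]), (309, [180, 141, 90], [88, 54, 34]), (310, [164, 125, 79], [89, 55, 34]), (332, [88, 54, 32], [180, 141, 91]), (333, [87, 54, 33], [180, 141, 90]), (334, [87, 53, 33], [179, 140, 91]), (356, [180, 139, 90], [243, 222, 165]), (357, [179, 140, 90], [244, 224, 167]), (358, [178, 139, 89], [245, 225, 169]), (393, [248, 231, 179], [119, 96, 75]), (394, [248, 231, 178], [63, 49, 46]), (395, [247, 229, 175], [62, 49, 47]), (396, [219, 184, 135], [61, 47, 45]), (404, [61, 48, 46], [97, 76, 75]), (405, [61, 48, 47], [98, 77, 76])]
30 [(245, [108, 85, 79], [243, 221, 165]), (246, [109, 86, 81], [247, 229, 173]), (247, [108, 85, 80], [247, 229, 173]), (276, [243, 221, 164], [178, 146, 105]), (277, [244, 222, 168], [179, 147, 107]), (278, [245, 224, 168], [182, 149, 107]), (308, [185
[... 1676 characters left out ...]
 182], [185, 151, 107]), (279, [250, 233, 181], [185, 151, 108]), (308, [191, 146, 95], [104, 65, 40]), (309, [189, 146, 94], [102, 64, 37]), (310, [189, 146, 95], [102, 64, 38]), (326, [103, 66, 39], [146, 87, 50]), (327, [103, 66, 39], [144, 88, 49]), (331, [144, 88, 49], [250, 226, 152]), (332, [145, 88, 50], [249, 226, 152]), (333, [145, 87, 50], [250, 226, 152]), (388, [247, 228, 173], [150, 122, 91]), (389, [247, 229, 173], [118, 92, 80]), (390, [247, 229, 174], [110, 84, 80]), (391, [218, 185, 133], [110, 84, 79])]
-0.045 [241.5, 242.7, 244.0, 245.1]
-0.017 [280.4, 280.9, 281.6, 282.1]
0 [316.5, 316.4, 316.4, 316.3]
0.017 [352.6, 351.9, 351.2, 350.5]
0.045 [391.2, 390.0, 388.5, 387.2]
```

The beam centre is about 1.4 mm further in tool +y than the held caul. I'll correct that and go down to just above contact.

Request:
apply_moves([
  [0,0.007,0.06,0,0,0,0.2],
  [0,0.007,0.12,0,0,0,0.2],
  [0,0.007,0.16,0,0,0,0.2],
  [0,0.007,0.18,0,0,0,0.2],
  [0,0.007,0.185,0,0,0,0.2],
  [0,0.007,0.19,0,0,0,0.2],
  [0,0.007,0.19,0,0,0,0.2],
  [0,0.007,0.19,0,0,0,0.2],
])

```text
time_s: 13.2
tool_pos: [0.6792, -0.0197, 0.0972]
tool_rot: [180.0, -0.0, 87.1]
force: [0.3, -0.3, -0.7]
grip_width: 0.0358
grasp_force: 30.0
```

Request:
apply_moves([
  [0,0,0.004,0,0,0,0.2],
  [0,0,0.006,0,0,0,0.2],
  [0,0,0.006,0,0,0,0.2],
  [0,0,0.006,0,0,0,0.2],
])

```text
time_s: 13.6
tool_pos: [0.679, -0.0197, 0.0957]
tool_rot: [180.0, -0.0, 87.1]
force: [0.9, -0.5, -1.0]
grip_width: 0.0361
grasp_force: 30.0
```

Request:
apply_moves([
  [0,0,0.003,0,0,0,0.2],
  [0,0,0.006,0,0,0,0.2],
  [0,0,0.006,0,0,0,0.2],
  [0,0,0.006,0,0,0,0.2],
])

```text
time_s: 14.0
tool_pos: [0.679, -0.0197, 0.0956]
tool_rot: [180.0, -0.0, 87.1]
force: [-2.1, 1.6, 6.3]
grip_width: 0.0358
grasp_force: 30.0
```

Contact: 6 N upward at the expected height. Releasing gently.

Request:
apply_moves([
  [0,0,0,0,0,0,0.42],
  [0,0,0,0,0,0,0.45],
  [0,0,0,0,0,0,0.5],
  [0,0,0,0,0,0,0.6],
  [0,0,0,0,0,0,0.8],
  [0,0,0,0,0,0,0.9],
  [0,0,0,0,0,0,0.9],
  [0,0,0,0,0,0,0.9],
], grip_force=5)

```text
time_s: 14.8
tool_pos: [0.6789, -0.0197, 0.0944]
tool_rot: [180.0, -0.0, 87.1]
force: [0.2, 0.2, -0.1]
grip_width: 0.0742
grasp_force: 0.0
```

Request:
apply_moves([
  [0,0,-0.05,0,0,0,0.9],
  [0,0,-0.15,0,0,0,0.9],
  [0,0,-0.3,0,0,0,0.9],
  [0,0,-0.5,0,0,0,0.9],
  [0,0,-0.7,0,0,0,0.9],
  [0,0,-0.8,0,0,0,0.9],
  [0,0,-0.8,0,0,0,0.9],
  [0,0,-0.8,0,0,0,0.9],
])

```text
time_s: 15.6
tool_pos: [0.679, -0.0199, 0.2548]
tool_rot: [180.0, -0.0, 87.1]
force: [-0.2, 1.3, -0.4]
grip_width: 0.0783
grasp_force: 0.0
```

Request:
apply_moves([
  [0,-0.2,0,0,0,0,0.9],
  [0,-0.4,0,0,0,0,0.9],
  [0,-0.6,0,0,0,0,0.9],
  [0,-0.8,0,0,0,0,0.9],
  [0,-0.8,0,0,0,0,0.9],
  [0,-0.8,0,0,0,0,0.9],
  [0,-0.8,0,0,0,0,0.9],
])

```text
time_s: 16.3
tool_pos: [0.5196, -0.0113, 0.2539]
tool_rot: [-180.0, 0.0, 87.1]
force: [0.3, 0.3, 0.8]
grip_width: 0.0782
grasp_force: 0.0
```

```bash
python3 - <<'E'
from h import *
from scipy.optimize import minimize
cal={c:viewer.get_calibration(c) for c in('wrist','side','top')}
for cam in('side','top','wrist'):
    save(cam,cam+'9.png'); ms=masks_of(cam,'long_caul')
    e=proj(cam,[[.679,-.019,.124]],cal[cam])[0]
    print(cam,e,[(m['conf'],m['location'],int(m['pixels'].sum())) for m in ms])
    m=min(ms,key=lambda m:np.hypot(*(np.array(m['location'])-e)))['pixels']
    def cost(p):
        g=np.zeros((480,640),np.uint8)
        h=cv2.convexHull(proj(cam,boxpts(*p,.17,.036,.11,.138),cal[cam]).astype(np.float32))
        cv2.fillConvexPoly(g,np.round(h*16).astype(np.int32),1,shift=4)
        return 1-(m&(g>0)).sum()/(m|(g>0)).sum()
    x0=np.array([.679,-.019,np.radians(87)])
    r=minimize(cost,x0,method='Nelder-Mead',options=dict(initial_simplex=x0+np.array([[0,0,0],[.01,0,0],[0,.01,0],[0,0,.1]])))
    print(r.x[:2],np.degrees(r.x[2]),r.fun)
E
```

```text
side [415.58921822 180.72906792] [(0.81, [416.2, 180.7], 1796), (0.68, [341.6, 445.0], 2159), (0.55, [220.3, 247.3], 1678)]
[ 0.67999135 -0.01442697] 86.0613211111757 0.05919329491880565
top [322.25930102 129.7049279 ] [(0.9, [493.7, 367.6], 2064), (0.7, [365.3, 133.3], 214), (0.6, [216.7, 346.0], 1704), (0.37, [372.2, 141.1], 8508)]
[ 0.67253402 -0.02193988] 92.62491505317695 0.9142628205128205
wrist [515.39734225 218.55131211] [(0.91, [518.3, 205.7], 12839), (0.73, [100.0, 57.6], 6309)]
[ 0.67894143 -0.01760476] 86.81292148430332 0.054032139171458105
```

The caul lies flat on the beam within 1–3 mm of centre and under 1° out of line. The side and wrist fits agree; the top view is blocked by the arm. Handing in.

```bash
python3 -c "
from h import *
print(env.sign_off())"
```

```text
the job is handed in; nothing more can be done
None
```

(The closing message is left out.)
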